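# Clip the cover onto the shutter control box

## Task

Close the grey control box on the plywood board: fetch its white cover with the two black clip arms, set it square on the box with the cover's orange window over the orange lamp, then press it straight down until both clip arms snap under the rim and it is fully home. Press with feeling, as more than 35 N on the box cracks it; then let go, and leave the other things on the bench alone.

Things in the scene. Friction and masses are not known exactly. Their poses are not given: they have to be found in the camera images.
- box: Grey plastic control box, 120 x 56 mm over its walls (long along its x), 50 mm high, open on top, screwed to a 190 x 120 x 12 mm plywood board. Origin: centre of the board's underside, z up; board top z = 12, box top edge z = 62 mm. The board stands on four soft rubber feet: pressed firmly it sinks straight down by some millimetres and comes back, but it cannot slide, turn or tip.
- box_rim (a point): Centre of the box at the height of its rim (z = 48 mm in the box's frame). The rim runs round the walls, 3 mm thick (z = 46.5 to 49.5 mm), standing out 4 mm from the end walls and 2 mm from the long walls.
- lamp (a point): Top of the orange status lamp inside the box, 13 mm wide, at x = +34, z = 41 mm of the box; the white terminal blocks are towards -x.
- cover: White cover, 128 x 64 mm (long along its x), about 0.1 kg, right way up on the bench on its two clip arms. Origin: centre, at the level of the arms' tips, z up. Plate underside z = 29, top edge 32, raised flat middle (104 x 50) 34.5 mm. Grip it across its 64 mm width, on the 2 mm skirt that hangs all round from z = 29 to 18 mm. On the box, the skirt clears the long walls by 2 and the ends by 1.3 mm.
- window (a point): Middle of the orange window, 17 mm square, on the cover's top at x = +34, z = 35 mm of the cover. It belongs over the lamp: cover x and y along box x and y. Set on the box, the cover first rests with its barbs on the rim, about 8 mm above home; home, plate down on the box's top edge, the cover's origin is at z = 33 mm in the box's frame.
- clip_lens (a joint): Sprung black clip arm, 22 mm wide, at the cover's +x (window) end, hanging from the plate to z = 0 at x = 65 to 67 mm, with a barb inside that slopes in over its lowest 12 mm. Rad: 0 at rest, about 0.19 spread, just before it snaps; below 0.05 once snapped. Both together take 10 to 20 N on the cover's middle and snap in its last 2 mm. If one snaps first, press over the other.
- clip_plain (a joint): The same clip arm at the cover's -x end.
- screwdriver: Bystander: screwdriver, 200 mm, lying. Origin: its middle, underside.
- screw_jar: Bystander: pale jar with a metal lid, 64 mm wide, 55 mm high. Origin: centre of its underside.
- tape_roll: Bystander: brown tape roll, 100 mm wide, 48 mm high, lying flat. Origin: centre of its underside.
- gland_nut: Bystander: black ring nut, 36 mm wide, 10 mm high. Origin: centre of its underside.
- spare_cover: Bystander: grey square cover of another box, 105 mm wide, 14 mm high, without clip arms. Origin: centre of its underside.
- stapler: Bystander: blue and black stapler, 135 mm long, 43 mm high. Origin: centre of its underside.

How it is judged:
By the outcome, as a careful person would: the job done as asked, in the order asked, and still so for the second after the job is handed in, with the robot touching nothing.
It also fails if it takes over 64 s, if anything falls off the work surface, if the arm or the gripper's body presses on something with over 40 N, if the wrist force passes 120 N, or if a joint passes its speed limit or range.

## Robot

A 7-joint arm with a two-finger parallel gripper is mounted at the origin on the work surface. World frame = base frame: x ahead of the robot, y to its left, z up, the work surface at z = 0. Lengths are in m, angles in rad, forces in N, time in s.
With the tool pointing down it reaches from about 0.425 to 0.925 m from the base axis. Payload 6.8 kg.
Tool frame: the origin (TCP) lies on the centre line of the jaws, within the pads' length; the fingertips stand 19 mm ahead of it and the grasp point (between the pads) is the TCP (r.tip_extent is the y of the fingertips in the tool frame, in m); y points along the fingers, z is the direction in which the jaws open and shut, and the axes are right-handed (so a half turn about y gives the same grasp; the last joint's range is limited). The gripper opens to 85 mm and grips with 20 to 120 N. Pads are 22 mm wide; open, the fingers measure 114 mm over their backs; the gripper's body (76 mm by 85 mm) begins 54 mm behind the grasp point. The pads swing forward as they close: fully open they stand 13 mm farther back than shut.
Start: joints at [1.177, 0.477, 0.022, 1.555, -0.011, 1.109, -0.083], TCP at [0.19, -0.648, 0.25] pointing down, gripper open.
Joint ranges: [-2.96, 2.96], [-0.34, 2.1], [-1.41, 1.46], [0.24, 2.44], [-1.37, 4.51], [0.17, 1.92], [-2.96, 2.96]. Speed limits (rad/s): [2.39, 2.39, 3.14, 3.14, 3.14, 3.14, 3.14].

## Interface

Orientations are given as a rotation vector (axis times angle).
In Python, from bench import r gives the robot as it stands. The module is installed in compiled form; this text tells all that it offers.
- The arm moves only by the tool jog_arm, never from a script. Its argument "motion" is a list of rows, each a list of 3 entries, a list of its own where there are three numbers: the opening, from 0 (shut) to 1 (fully open), then the shift along the tool's x, y, z in m, then the turn, a rotation vector about the tool's x, y, z in degrees. A call has 1 to 10 rows; each row shifts and turns the commanded pose from where the row before left it, along the tool's axes as they then stand; what a row does not reach is not made up. A row lasts 1/12 s, in which the tool goes at most 41.7 mm and 7.16 degrees, less where a joint would pass 70% of its speed; a pose out of reach is approached as far as the arm can. A call with a gripper value outside its range is refused whole. The fingers move at their own pace and stop on an object; "force" is the grip in N (left out, the last holds). Time passes only in rows, so rows that do not move let the fingers close. It gives the time, the measured TCP pose, the force and the opening at its end, in the units of the state.
- r.get_obs(): the state, without advancing time (a new reading comes with each control period).
- r.grab_frame(name): name is "scene" or "top" or "wrist"; returns a dict with "image" (420x560x3 uint8, red, green, blue), "range_z" (420x560 float32, m along the optical axis (not along the pixel's ray), 0 where there is no reading), "fx", "fy", "cx", "cy" (pixels), "xyz" and "orientation" of the camera in the world. Camera axes: x right, y down, z forward; pixel columns grow to the right and rows downward; lengths in m; the calibration is good to about 2 mm. A picture is of the moment at which its call begins.
- r.hand_in(): hands the job in, once; it reports no verdict.
The state is a dict: "clock": time; "joints": joint angles; "qvel": joint speeds; "tau": joint torques, N m; "tcp_pos": TCP position; "orientation": TCP orientation; "contact_force": force on the tool from outside, world axes, zero at the start; "moment": the same for the moment, N m; "grip_width": finger opening in m.
Only numpy, scipy, OpenCV 4.12 (cv2) and the standard library are available. Lean on these libraries where they do the work, as an engineer would, in place of code of your own. Each camera call takes 0.05 s, during which the arm holds its last target.

## Working session

There is one attempt and no reset: what is moved stays moved. The work goes in short steps, Python scripts to look and compute and a tool call to move; the robot and the scene stay as the last step left them, time stands still between calls to the robot, and variables do not carry over. Pictures are saved under pics/ and viewed, and the job is handed in when it is done.

Besides the shell and the picture viewer there is one more tool, called after "Emit:" in YAML: its name, and indented under it one key for each argument. jog_arm: Moves the arm, as the interface text tells. Its arguments: {"type":"object","properties":{"motion":{"type":"array","items":{"type":"array"}},"force":{"type":"number"}},"required":["motion"]}

```bash
mkdir -p pics; python3 - <<'E'
from bench import r
import cv2,numpy as np,pickle
o=r.get_obs(); print(o)
print(r.tip_extent)
for n in ["scene","top","wrist"]:
    f=r.grab_frame(n); pickle.dump(f,open(f"{n}0.pkl","wb"))
    cv2.imwrite(f"pics/{n}0.png",f["image"][:,:,::-1]); print(n,f["fx"],f["fy"],f["cx"],f["cy"],f["xyz"],f["orientation"])
E
```

```text
{'clock': 0.0, 'joints': array([ 1.17691884,  0.47781492,  0.02230702,  1.55644777, -0.01152981,
        1.1093089 , -0.08312155]), 'qvel': array([ 1.54920388e-04, -2.62359191e-04,  1.33286542e-03, -5.67964345e-05,
       -1.44701081e-03,  1.69405736e-03,  1.12139228e-03]), 'tau': array([-9.19411395e-04, -5.96454978e+01,  1.60706889e+00, -2.81194836e+01,
        1.24405359e-02,  9.37582925e-03, -1.78739805e-05]), 'tcp_pos': array([ 0.19014171, -0.64708092,  0.24931666]), 'orientation': array([-0.29795169,  2.07016372, -2.06636741]), 'contact_force': array([ 0.03925751,  0.40461744, -0.4317848 ]), 'moment': array([-0.0126195 , -0.03273937, -0.00471379]), 'grip_width': 0.08535347753723332}
0.019
scene 459.0508828901824 459.0508828901824 282.57457448237375 207.4398082180642 [ 1.35909984 -0.24027363  0.68626839] [-1.83493176 -1.39840412  0.68497864]
top 522.1386360746668 522.1386360746668 275.24899500613895 208.92453931285414 [0.35701288 0.00903022 1.43072654] [-2.17927688  2.12213337 -0.16376808]
wrist 308.6424103614301 308.6424103614301 277.1405610030055 206.8219219877695 [ 0.26156511 -0.62597345  0.37391545] [ 2.31746567 -1.73378048 -0.2581482 ]
```

View pics/scene0.png

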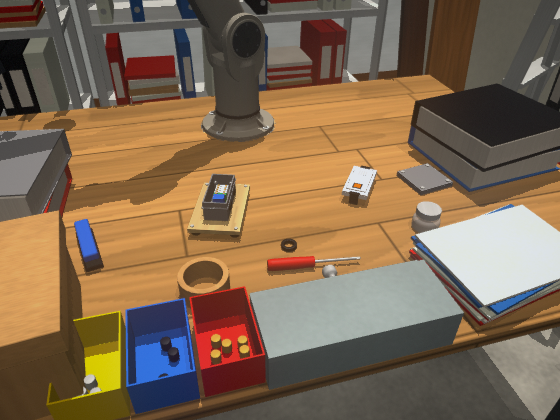

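View pics/top0.png

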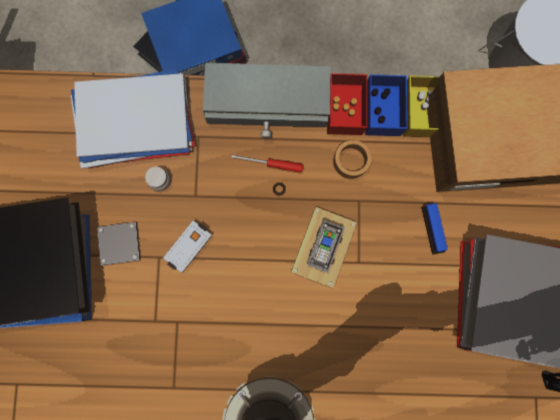

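View pics/wrist0.png

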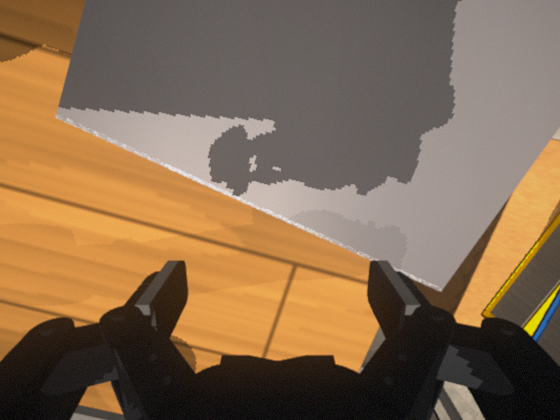

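The top view shows the cover at about (187,246) with its window near (195,236), and the box on its board at about (325,245). I'll zoom in on both to measure them.

```bash
cat > h.py <<'E'
import numpy as np,cv2,pickle
from scipy.spatial.transform import Rotation as R
def load(n): return pickle.load(open(n,"rb"))
def proj(f,P):
    C=R.from_rotvec(f["orientation"]).as_matrix(); c=(np.atleast_2d(P)-f["xyz"])@C
    return np.c_[f["fx"]*c[:,0]/c[:,2]+f["cx"],f["fy"]*c[:,1]/c[:,2]+f["cy"]]
def ray(f,uv,z):
    C=R.from_rotvec(f["orientation"]).as_matrix(); uv=np.atleast_2d(uv)
    d=np.c_[(uv[:,0]-f["cx"])/f["fx"],(uv[:,1]-f["cy"])/f["fy"],np.ones(len(uv))]@C.T
    return f["xyz"]+d*((z-f["xyz"][2])/d[:,2])[:,None]
def pts(f):
    z=f["range_z"]; v,u=np.mgrid[:z.shape[0],:z.shape[1]]
    C=R.from_rotvec(f["orientation"]).as_matrix()
    P=np.stack([(u-f["cx"])/f["fx"]*z,(v-f["cy"])/f["fy"]*z,z],-1)@C.T+f["xyz"]
    P[z==0]=np.nan
    return P
E
python3 - <<'E'
from h import *
f=load("top0.pkl"); im=f["image"][:,:,::-1]
a=cv2.resize(im[205:285,150:225],None,fx=5,fy=5,interpolation=cv2.INTER_CUBIC)
b=cv2.resize(im[200:295,285:360],None,fx=5,fy=5,interpolation=cv2.INTER_CUBIC)
c=np.zeros((475,800,3),np.uint8); c[:400,:375]=a; c[:475,400:775]=b
cv2.imwrite("pics/crop0.png",c)
P=pts(f)
for (u,v) in [(187,246),(195,236),(170,262),(325,243),(300,275),(250,300),(279,188),(157,178)]: print(u,v,P[v,u].round(4), ray(f,(u,v),0).round(4))
s=load("scene0.pkl");im=s["image"][:,:,::-1]
a=cv2.resize(im[150:215,325:395],None,fx=5,fy=5,interpolation=cv2.INTER_CUBIC)
b=cv2.resize(im[165:245,180:260],None,fx=5,fy=5,interpolation=cv2.INTER_CUBIC)
c=np.zeros((475,800,3),np.uint8); c[:325,:350]=a; c[:400,400:800]=b
cv2.imwrite("pics/crop1.png",c)
E
```

```text
187 246 [0.4525 0.2328 0.0334] [[0.4548 0.2382 0.    ]]
195 236 [0.4796 0.2124 0.036 ] [[0.4828 0.2176 0.    ]]
170 262 [0.4089 0.2764 0.0303] [[0.4101 0.2822 0.    ]]
325 243 [ 0.468  -0.1331  0.0622] [[ 0.4731 -0.1395  0.    ]]
300 275 [ 0.3838 -0.0716  0.0172] [[ 0.3841 -0.0725  0.    ]]
250 300 [ 0.3136  0.0613 -0.0035] [[0.3137 0.0612 0.    ]]
279 188 [ 0.6222 -0.0094  0.0041] [[ 0.623  -0.0095  0.    ]]
157 178 [0.63   0.3177 0.0595] [[0.6419 0.331  0.    ]]
```

View pics/crop0.png

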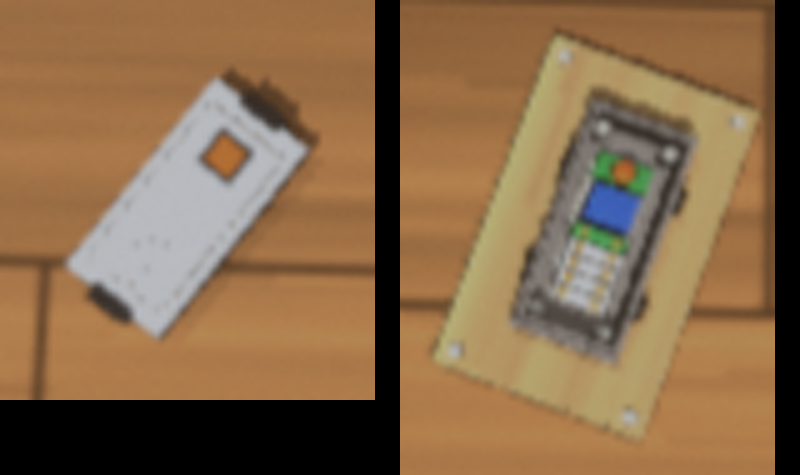

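View pics/crop1.png

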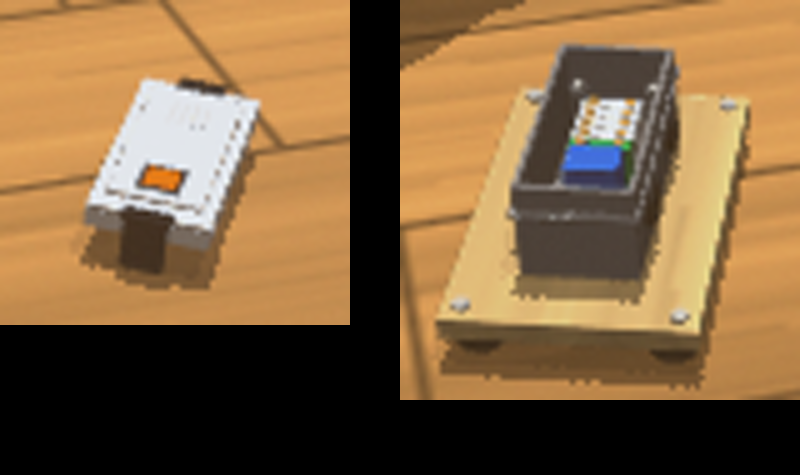

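Crops: the cover is upright with its window towards the upper right, and the box's lamp points up the image (+x), so both face roughly the same way. Next I'll get coarse poses from the top view.

```bash
cat >> h.py <<'E'
def rect_pose(f,mask,z):
    cs,_=cv2.findContours(mask.astype(np.uint8),cv2.RETR_EXTERNAL,cv2.CHAIN_APPROX_NONE)
    c=max(cs,key=cv2.contourArea)
    W=ray(f,c[:,0,:].astype(float),z)[:,:2]
    r=cv2.minAreaRect((W*1000).astype(np.float32))
    bx=cv2.boxPoints(r); e=[bx[1]-bx[0],bx[2]-bx[1]]
    l=max(e,key=np.linalg.norm)
    a=np.degrees(np.arctan2(l[1],l[0]));
    return r[0],sorted(r[1]),a,c
E
python3 - <<'E'
from h import *
f=load("top0.pkl"); hsv=cv2.cvtColor(f["image"],cv2.COLOR_RGB2HSV); P=pts(f)
H,S,V=[hsv[...,i].astype(int) for i in range(3)]
# cover
m=np.zeros(H.shape,bool); m[215:280,155:220]=True
w=m&(S<60)&(V>120)
print("cover",rect_pose(f,w,0.032)[:3])
og=m&(H<20)&(S>180)&(V>150); 
mb=np.zeros(H.shape,bool); mb[200:295,285:360]=True
print(np.nanmedian(P[m&w][:,2]))
fl=np.zeros(H.shape,bool); fl[205:215,150:220]=True; print("floor",np.nanmedian(P[fl][:,2])); 
bd=mb&(H>18)&(H<30)&(S<160)&(V>120)
print("hsv board",hsv[270,310],hsv[285,345],hsv[234,330], hsv[236,195])
print("board z",np.nanmedian(P[bd][:,2]),bd.sum())
hz=P[...,2]
print("board",rect_pose(f,mb&(hz>0.010),0.02)[:3])
bb=mb&(hz>0.03); print("boxpix",rect_pose(f,bb,0.065)[:3], np.nanpercentile(P[bb][:,2],[50,90,98]))
E
```

```text
cover ((453.0050964355469, 232.67576599121094), [65.2669677734375, 128.533203125], np.float32(-36.100758))
0.03414080955549559
floor 0.0004031130149524387
hsv board [ 19 109 180] [ 15 146 177] [ 13 186 173] [ 14 180 177]
board z 0.026659397387825523 1712
board ((462.57049560546875, -134.78477478027344), [120.53030395507812, 190.9247589111328], np.float32(-19.524464))
boxpix ((457.1499938964844, -134.37274169921875), [75.15202331542969, 143.3594512939453], np.float32(-19.998922)) [0.05461333 0.07437428 0.07905374]
```

```bash
cat >> h.py <<'E'
def toolmat(yaw): # y down, z along yaw+90 (cover y) ; x = y cross z
    a=np.radians(yaw); z=np.array([-np.sin(a),np.cos(a),0]); y=np.array([0,0,-1.]); return np.c_[np.cross(y,z),y,z]
def plan(o,pos,yaw,flip=False):
    """tool-frame shift and turn to go to pos/yaw"""
    T=R.from_rotvec(o["orientation"]).as_matrix(); G=toolmat(yaw+(180 if flip else 0))
    return T.T@(np.array(pos)-o["tcp_pos"]), np.degrees(R.from_matrix(T.T@G).as_rotvec())
E
python3 - <<'E'
from h import *
from bench import r
o=r.get_obs(); T=R.from_rotvec(o["orientation"]).as_matrix(); print(T.round(3))
f=load("wrist0.pkl"); C=R.from_rotvec(f["orientation"]).as_matrix()
print("cam in tool",T.T@(f["xyz"]-o["tcp_pos"]),"\n",(T.T@C).round(3))
for fl in (0,1): print(plan(o,(0.453,0.2327,0.25),-36.1,fl))
for fl in (0,1): print(plan(o,(0.453,-0.1348,0.25),-19.6,fl))
E
```

```text
[[-0.959 -0.001  0.282]
 [-0.282  0.001 -0.959]
 [ 0.    -1.    -0.001]]
cam in tool [-0.0744933  -0.12434518 -0.00044293] 
 [[-0.     0.957  0.291]
 [-0.001 -0.291  0.957]
 [ 1.     0.     0.001]]
(array([-5.00281371e-01,  5.32145107e-04, -7.70139378e-01]), array([ 5.05910232e-02, -1.27523391e+02, -8.02089445e-02]))
(array([-5.00281371e-01,  5.32145107e-04, -7.70139378e-01]), array([6.69648936e-02, 5.24765781e+01, 4.22374650e-02]))
(array([-3.96664931e-01,  7.88148675e-05, -4.17549421e-01]), array([ 4.10674789e-02, -1.44023387e+02, -9.22768313e-02]))
(array([-3.96664931e-01,  7.88148675e-05, -4.17549421e-01]), array([7.09913642e-02, 3.59765807e+01, 3.15944567e-02]))
```

Emit:
jog_arm:
  motion:
    - [1, [-0.026, 0, -0.026], [0, 0, 0]]
    - [1, [-0.026, 0, -0.026], [0, 0, 0]]
    - [1, [-0.026, 0, -0.026], [0, 0, 0]]
    - [1, [-0.026, 0, -0.026], [0, 0, 0]]
    - [1, [-0.026, 0, -0.026], [0, 0, 0]]
    - [1, [-0.026, 0, -0.026], [0, 0, 0]]
    - [1, [-0.026, 0, -0.026], [0, 0, 0]]
    - [1, [-0.026, 0, -0.026], [0, 0, 0]]
    - [1, [-0.026, 0, -0.026], [0, 0, 0]]
    - [1, [-0.026, 0, -0.026], [0, 0, 0]]

```text
clock: 0.98
tcp_pos: [0.3668, -0.3232, 0.2503]
orientation: [-0.297, 2.068, -2.068]
contact_force: [-0.2, -0.0, 0.0]
grip_width: 0.0854
```

Emit:
jog_arm:
  motion:
    - [1, [-0.0243, 0, -0.0258], [0, 0, 0]]
    - [1, [-0.0243, 0, -0.0258], [0, 0, 0]]
    - [1, [-0.0243, 0, -0.0258], [0, 0, 0]]
    - [1, [-0.0243, 0, -0.0258], [0, 0, 0]]
    - [1, [-0.0243, 0, -0.0258], [0, 0, 0]]
    - [1, [-0.0243, 0, -0.0258], [0, 0, 0]]
    - [1, [0, 0, 0], [0, -7, 0]]
    - [1, [0, 0, 0], [0, -7, 0]]
    - [1, [0, 0, 0], [0, -7, 0]]
    - [1, [0, 0, 0], [0, -7, 0]]

```text
clock: 1.82
tcp_pos: [0.4626, -0.1349, 0.2501]
orientation: [-0.726, 1.763, -1.763]
contact_force: [-0.3, 0.2, -0.6]
grip_width: 0.0856
```

Emit:
jog_arm:
  motion:
    - [1, [0, 0, 0], [0, -7, 0]]
    - [1, [0, 0, 0], [0, -7, 0]]
    - [1, [0, 0, 0], [0, -7, 0]]
    - [1, [0, 0, 0], [0, -7, 0]]
    - [1, [0, 0, 0], [0, -7, 0]]
    - [1, [0, 0, 0], [0, -7, 0]]
    - [1, [0, 0, 0], [0, -7, 0]]
    - [1, [0, 0, 0], [0, -7, 0]]
    - [1, [0, 0, 0], [0, -7, 0]]
    - [1, [0, 0, 0], [0, -7, 0]]

```text
clock: 2.65
tcp_pos: [0.4625, -0.1352, 0.2501]
orientation: [-1.383, 0.886, -0.885]
contact_force: [0.3, -0.2, 0.5]
grip_width: 0.0855
```

Emit:
jog_arm:
  motion:
    - [1, [0, 0.01, 0], [0, -7, 0]]
    - [1, [0, 0.01, 0], [0, -7, 0]]
    - [1, [0, 0.01, 0], [0, -7, 0]]
    - [1, [0, 0.01, 0], [0, -7, 0]]
    - [1, [0, 0.01, 0], [0, -7, 0]]
    - [1, [0, 0.01, 0], [0, -7, 0]]
    - [1, [0, 0.01, 0], [0, -4, 0]]
    - [1, [0, 0.01, 0], [0, 0, 0]]
    - [1, [0, 0, 0], [0, 0, 0]]
    - [1, [0, 0, 0], [0, 0, 0]]

```text
clock: 3.48
tcp_pos: [0.4623, -0.1352, 0.1699]
orientation: [-1.554, 0.272, -0.27]
contact_force: [-0.0, -1.0, 1.0]
grip_width: 0.0853
```

```bash
python3 - <<'E'
from bench import r
from h import *
o=r.get_obs(); print(o["clock"],o["tcp_pos"],o["joints"],o["contact_force"])
print(plan(o,(0.4625,-0.1348,0.1665),-19.6))
f=r.grab_frame("wrist"); pickle.dump((f,o),open("wbox.pkl","wb")); cv2.imwrite("pics/wbox.png",f["image"][:,:,::-1])
E
```

```text
3.4833 [ 0.46232985 -0.13521178  0.16991514] [ 0.68666305  0.3276947  -0.62413137  2.05122939  0.25515465  0.83883712
  1.14142611] [-0.04496244 -0.9892661   0.99421143]
(array([2.53271543e-05, 3.41512651e-03, 4.44957696e-04]), array([-0.00168339, -0.15388314, -0.0732708 ]))
```

View pics/wbox.png

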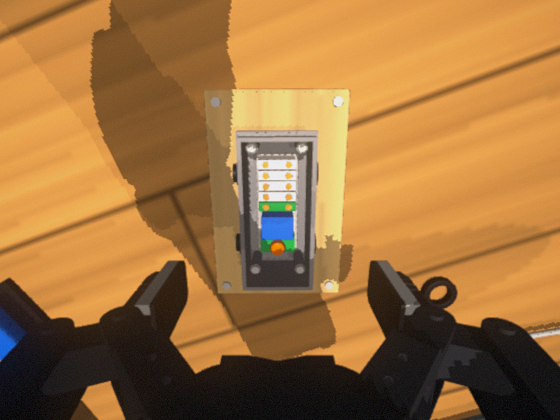

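The wrist view shows the box square in the image, walls at columns about 237–318 and rows 130–290, lamp at (277,248), and nothing near the fingers. I'll measure the top edge from depth.

```bash
python3 - <<'E'
from h import *
f,o=load("wbox.pkl"); P=pts(f)
x0,y0=0.4625,-0.135
sel=np.hypot(P[...,0]-x0,P[...,1]-y0)<0.075
z=P[...,2]
h,e=np.histogram(z[sel&(z>0.05)],bins=np.arange(0.05,0.09,0.001)); print([(round(a,3),b) for a,b in zip(e,h) if b>20])
print("board z",np.nanmedian(z[205:285,212:228]),np.nanmedian(z[100:120,230:330]))
T=R.from_rotvec(o["orientation"]).as_matrix()
for ztop in (0.076,):
  m=sel&(abs(z-ztop)<0.0045)
  print(m.sum(),rect_pose(f,m,ztop)[:3], np.median(z[m]))
  im=f["image"][:,:,::-1].copy(); im[m]=(0,0,255)
  cv2.imwrite("pics/m1.png",cv2.resize(im[110:310,200:360],None,fx=3.5,fy=3,interpolation=cv2.INTER_NEAREST))
  cv2.imwrite("pics/m2.png",cv2.resize(f["image"][110:310,200:360,::-1],None,fx=3,fy=3,interpolation=cv2.INTER_CUBIC))
# lamp
hsv=cv2.cvtColor(f["image"],cv2.COLOR_RGB2HSV); 
E
```

```text
[(np.float64(0.05), np.int64(91)), (np.float64(0.051), np.int64(106)), (np.float64(0.052), np.int64(123)), (np.float64(0.053), np.int64(145)), (np.float64(0.054), np.int64(163)), (np.float64(0.055), np.int64(255)), (np.float64(0.056), np.int64(394)), (np.float64(0.057), np.int64(963)), (np.float64(0.058), np.int64(895)), (np.float64(0.059), np.int64(406)), (np.float64(0.06), np.int64(227)), (np.float64(0.061), np.int64(444)), (np.float64(0.062), np.int64(384)), (np.float64(0.063), np.int64(303)), (np.float64(0.064), np.int64(393)), (np.float64(0.065), np.int64(179)), (np.float64(0.066), np.int64(80)), (np.float64(0.067), np.int64(72)), (np.float64(0.068), np.int64(94)), (np.float64(0.069), np.int64(93)), (np.float64(0.07), np.int64(98)), (np.float64(0.071), np.int64(99)), (np.float64(0.072), np.int64(89)), (np.float64(0.073), np.int64(102)), (np.float64(0.074), np.int64(85)), (np.float64(0.075), np.int64(231)), (np.float64(0.076), np.int64(914)), (np.float64(0.077), np.int64(707)), (np.float64(0.078), np.int64(65))]
board z 0.026814485249927467 0.02679801129097137
2250 ((463.735595703125, -135.33909606933594), [56.22407150268555, 120.48411560058594], np.float32(-19.401628)) 0.07668727986899862
```

View pics/m1.png

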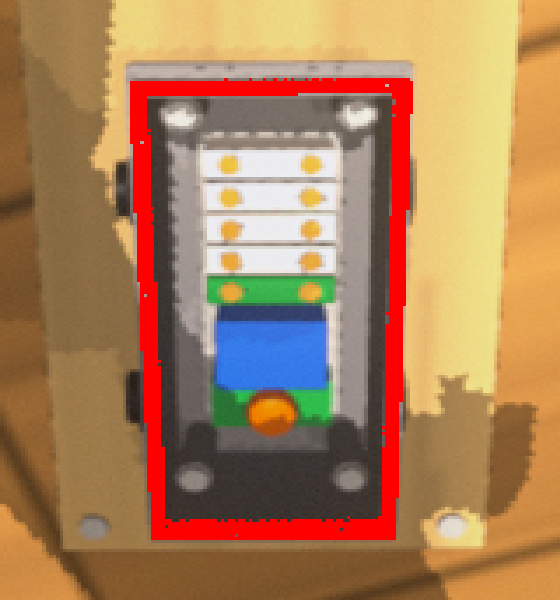

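View pics/m2.png

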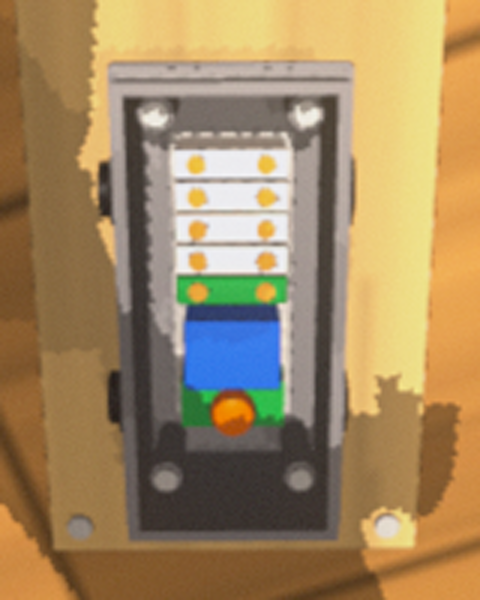

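Emit:
jog_arm:
  motion:
    - [1, [-0.0131, 0, 0.0344], [0, 0, 0]]
    - [1, [-0.0131, 0, 0.0344], [0, 0, 0]]
    - [1, [-0.0131, 0, 0.0344], [0, 0, 0]]
    - [1, [-0.0131, 0, 0.0344], [0, 0, 0]]
    - [1, [-0.0131, 0, 0.0344], [0, 0, 0]]
    - [1, [-0.0131, 0, 0.0344], [0, 0, 0]]
    - [1, [-0.0131, 0, 0.0344], [0, 0, 0]]
    - [1, [-0.0131, 0, 0.0344], [0, 0, 0]]
    - [1, [-0.0131, 0, 0.0344], [0, 0, 0]]
    - [1, [-0.0131, 0, 0.0344], [0, 0, 0]]

```text
clock: 4.37
tcp_pos: [0.4551, 0.2347, 0.1712]
orientation: [-1.553, 0.269, -0.271]
contact_force: [1.3, -0.7, 0.1]
grip_width: 0.0855
```

Emit:
jog_arm:
  motion:
    - [1, [0, 0.015, 0], [0, 5.6, 0]]
    - [1, [0, 0.015, 0], [0, 5.6, 0]]
    - [1, [0, 0.015, 0], [0, 5.5, 0]]
    - [1, [0, 0, 0], [0, 0, 0]]
    - [1, [0, 0, 0], [0, 0, 0]]
    - [1, [0, 0, 0], [0, 0, 0]]

```text
clock: 4.87
tcp_pos: [0.4555, 0.2331, 0.1264]
orientation: [-1.513, 0.494, -0.496]
contact_force: [0.3, 0.0, 0.2]
grip_width: 0.0853
```

```bash
python3 - <<'E'
from bench import r
from h import *
o=r.get_obs(); print(o["clock"],o["tcp_pos"],o["joints"],o["contact_force"])
f=r.grab_frame("wrist"); pickle.dump((f,o),open("wcov.pkl","wb")); cv2.imwrite("pics/wcov.png",f["image"][:,:,::-1])
P=pts(f); z=P[...,2]
x0,y0=0.453,0.2327
sel=np.hypot(P[...,0]-x0,P[...,1]-y0)<0.085
hsv=cv2.cvtColor(f["image"],cv2.COLOR_RGB2HSV)
m=sel&(hsv[...,1]<60)&(hsv[...,2]>90)&(z>0.0275)
h,e=np.histogram(z[m],bins=np.arange(0.02,0.045,0.001)); print([(round(a,3),int(b)) for a,b in zip(e,h) if b>20])
print(rect_pose(f,m,0.032)[:3])
og=sel&(hsv[...,0]<20)&(hsv[...,1]>150)&(hsv[...,2]>150)&(z>0.025)
n,l,st,c=cv2.connectedComponentsWithStats(og.astype(np.uint8)); i=1+np.argmax(st[1:,4]); print("win",c[i],st[i],ray(f,c[i],0.035))
im=f["image"][:,:,::-1].copy(); im[m]=(0,0,255); cv2.imwrite("pics/m3.png",cv2.resize(im[100:330,180:380],None,fx=2.6,fy=2.6,interpolation=cv2.INTER_NEAREST))
print(plan(o,(0.453,0.2327,0.125),-36.1))
E
```

```text
4.8667 [0.4554705  0.23314323 0.12638847] [-0.07810597  0.44769718 -0.63547837  2.01919233  0.37170544  0.78744731
  0.00600167] [0.27232614 0.02575073 0.19174591]
[(np.float64(0.031), 374), (np.float64(0.032), 2171), (np.float64(0.033), 1914), (np.float64(0.034), 2473), (np.float64(0.035), 4672), (np.float64(0.036), 1201), (np.float64(0.037), 35)]
((455.01568603515625, 232.08340454101562), [63.670021057128906, 127.23563385009766], np.float32(-36.08571))
win [274.86567164 260.14925373] [264 251  23  20 402] [[0.48276274 0.21160041 0.035     ]]
(array([-0.00173278,  0.00138476, -0.00181868]), array([-0.07365568, -0.10441999,  0.04559889]))
```

View pics/wcov.png

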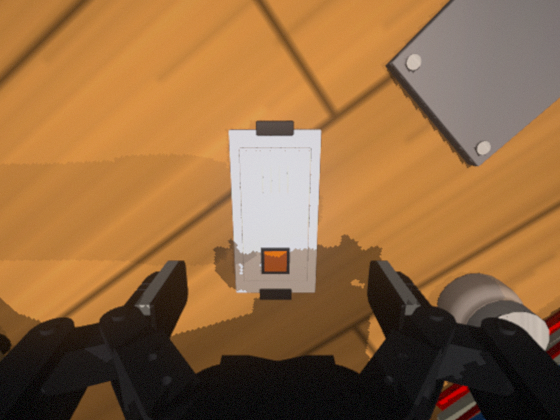

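View pics/m3.png

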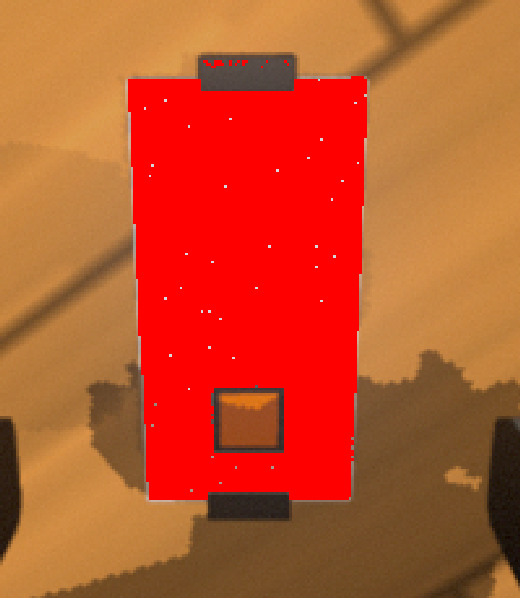

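The wrist view shows the cover square between the open fingers, with outline rows 128–293, window at (275,260) and both clips visible. The jar at (480,305) is outside the finger paths. The outline and window centres agree to about 0.5 mm, so I'm descending.

Emit:
jog_arm:
  motion:
    - [1, [0.0004, 0.02, -0.0012], [0, 0, 0]]
    - [1, [0, 0.02, 0], [0, 0, 0]]
    - [1, [0, 0.02, 0], [0, 0, 0]]
    - [1, [0, 0.015, 0], [0, 0, 0]]
    - [1, [0, 0.01, 0], [0, 0, 0]]
    - [1, [0, 0.005, 0], [0, 0, 0]]
    - [1, [0, 0, 0], [0, 0, 0]]
    - [1, [0, 0, 0], [0, 0, 0]]

```text
clock: 5.58
tcp_pos: [0.455, 0.2319, 0.036]
orientation: [-1.512, 0.496, -0.497]
contact_force: [0.8, 0.3, -0.3]
grip_width: 0.0853
```

```bash
python3 - <<'E'
from bench import r
from h import *
o=r.get_obs(); print(o["clock"],o["tcp_pos"],o["contact_force"])
print(plan(o,(0.4551,0.2319,0.020),-36.1))
f=r.grab_frame("wrist"); cv2.imwrite("pics/wg.png",f["image"][:,:,::-1])
E
```

```text
5.5833 [0.45500551 0.23188207 0.03600928] [ 0.7819917   0.2546157  -0.32048415]
(array([5.91685941e-05, 1.60093692e-02, 5.43693069e-05]), array([-0.05734248, -0.21699411,  0.02282133]))
```

View pics/wg.png

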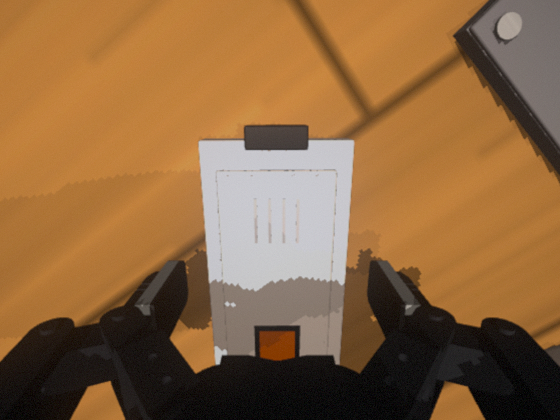

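The cover lies between the fingers with clearance on both sides (tips at columns 185 and 370, cover at about 212–342). I'll go down the last 16 mm and close.

Emit:
jog_arm:
  motion:
    - [1, [0, 0.01, 0], [0, -0.2, 0]]
    - [1, [0, 0.006, 0], [0, 0, 0]]
    - [1, [0, 0, 0], [0, 0, 0]]
    - [0.5, [0, 0, 0], [0, 0, 0]]
    - [0.5, [0, 0, 0], [0, 0, 0]]
    - [0.5, [0, 0, 0], [0, 0, 0]]
    - [0.5, [0, 0, 0], [0, 0, 0]]
    - [0.5, [0, 0, 0], [0, 0, 0]]
    - [0.5, [0, 0, 0], [0, 0, 0]]
    - [0.5, [0, 0, 0], [0, 0, 0]]
  force: 40

```text
clock: 6.47
tcp_pos: [0.4545, 0.2316, 0.0195]
orientation: [-1.514, 0.494, -0.494]
contact_force: [-1.4, -0.3, 3.8]
grip_width: 0.0634
```

```bash
python3 - <<'E'
from bench import r
from h import *
o=r.get_obs(); print(o["clock"],o["tcp_pos"],o["contact_force"],o["grip_width"])
f=r.grab_frame("wrist"); pickle.dump((f,o),open("wg2.pkl","wb"));cv2.imwrite("pics/wg2.png",f["image"][:,:,::-1])
E
```

```text
6.4667 [0.45451028 0.23161274 0.01946266] [-1.39451914 -0.25224319  3.82681697] 0.06337816900976746
```

View pics/wg2.png

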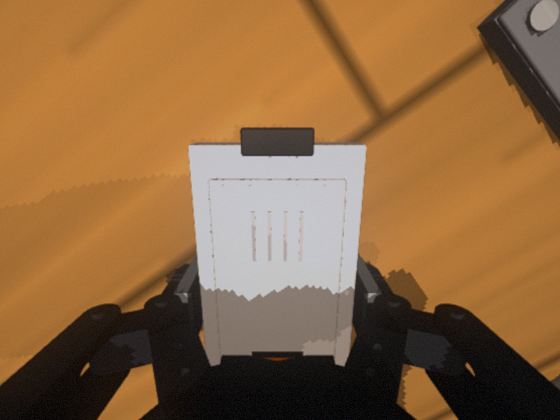

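Emit:
jog_arm:
  motion:
    - [0.5, [0, -0.005, 0], [0, 0, 0]]
    - [0.5, [0, -0.01, 0], [0, 0, 0]]
    - [0.5, [0, -0.02, 0], [0, 0, 0]]
    - [0.5, [0, -0.03, 0], [0, 0, 0]]
    - [0.5, [0, -0.03, 0], [0, 0, 0]]
    - [0.5, [0, -0.03, 0], [0, 0, 0]]
    - [0.5, [0, 0, 0], [0, 0, 0]]
    - [0.5, [0, 0, 0], [0, 0, 0]]
    - [0.5, [0, 0, 0], [0, 0, 0]]

```text
clock: 7.27
tcp_pos: [0.4542, 0.231, 0.1442]
orientation: [-1.514, 0.494, -0.494]
contact_force: [0.8, 0.0, -1.9]
grip_width: 0.0635
```

```bash
cat > meas.py <<'E'
from bench import r
from h import *
def held(name):
    o=r.get_obs(); f=r.grab_frame("wrist"); pickle.dump((f,o),open(name+".pkl","wb")); cv2.imwrite(f"pics/{name}.png",f["image"][:,:,::-1])
    T=R.from_rotvec(o["orientation"]).as_matrix(); P=(pts(f)-o["tcp_pos"])@T
    hsv=cv2.cvtColor(f["image"],cv2.COLOR_RGB2HSV)
    white=(hsv[...,1]<60)&(hsv[...,2]>90)&(abs(P[...,2])<0.036)&(P[...,1]<0)
    yy=P[...,1][white]; h,e=np.histogram(yy,bins=np.arange(-0.03,0.01,0.0005)); i=np.argsort(h)[-6:]; print("tool y hist",sorted([(round(e[k]*1e3,1),int(h[k])) for k in i]))
    print(o["clock"],o["tcp_pos"].round(4),o["contact_force"].round(1),o["grip_width"])
    return o,f,T,P,white
def far_edge(o,f,T,white,ytool):
    # plane at tool y: world z = tcp z - ytool
    z=o["tcp_pos"][2]-ytool
    out=[]
    for u in list(range(205,236,3))+list(range(322,350,3)):
        vs=np.where(white[100:260,u])[0]
        if len(vs): out.append((u,100+vs[0]-0.5))
    W=(ray(f,np.array(out,float),z)-o["tcp_pos"])@T*1e3
    k=np.polyfit(W[:,2],W[:,0],1); print("far edge x at centre %.2f mm, slope %.2f deg, z range %.1f..%.1f, resid %.2f"%(k[1],np.degrees(k[0]),W[:,2].min(),W[:,2].max(),np.std(W[:,0]-np.polyval(k,W[:,2]))))
E
python3 - <<'E'
from meas import *
o,f,T,P,w=held("lift")
for y in (-0.0115,-0.0125,-0.0135): far_edge(o,f,T,w,y)
f,o=load("wg2.pkl"); T=R.from_rotvec(o["orientation"]).as_matrix(); hsv=cv2.cvtColor(f["image"],cv2.COLOR_RGB2HSV)
far_edge(o,f,T,(hsv[...,1]<60)&(hsv[...,2]>90),-0.0125)
E
```

```text
tool y hist [(np.float64(-17.0), 2429), (np.float64(-16.5), 5959), (np.float64(-16.0), 7408), (np.float64(-15.5), 4330), (np.float64(-14.0), 3053), (np.float64(-13.5), 3452)]
7.2667 [0.4542 0.231  0.1442] [ 0.8  0.  -1.9] 0.0634523071115556
far edge x at centre -63.88 mm, slope -0.16 deg, z range -25.5..26.3, resid 0.11
far edge x at centre -63.97 mm, slope -0.16 deg, z range -25.3..26.1, resid 0.11
far edge x at centre -64.07 mm, slope -0.16 deg, z range -25.1..25.8, resid 0.11
far edge x at centre -63.95 mm, slope -0.12 deg, z range -25.3..26.1, resid 0.13
```

View pics/lift.png

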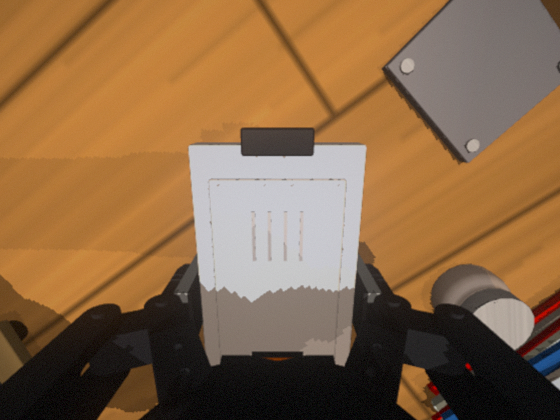

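```bash
python3 - <<'E'
from h import *
from bench import r
f,o=load("wbox.pkl"); P=pts(f); z=P[...,2]
m=(np.hypot(P[...,0]-.4637,P[...,1]+.1353)<0.075)&(abs(z-.0765)<0.004)
T=R.from_rotvec(o["orientation"]).as_matrix()
L=[];Rr=[];B=[];F=[]
for v in range(145,280):
    u=np.where(m[v])[0]
    if len(u): L.append((u[0]-.5,v)); Rr.append((u[-1]+.5,v))
for u in range(255,302):
    v=np.where(m[:,u])[0]
    if len(v): F.append((u,v[0]-.5)); B.append((u,v[-1]+.5))
g=lambda a:(ray(f,np.array(a,float),.0762)-o["tcp_pos"])@T*1e3
def fit(x,y):
    k=np.polyfit(x,y,1); w=abs(y-np.polyval(k,x))<1; return np.polyfit(x[w],y[w],1)
l=g(L);q=g(Rr);b=g(B);fa=g(F)
kl=fit(l[:,0],l[:,2]);kr=fit(q[:,0],q[:,2]);kb=fit(b[:,2],b[:,0]);kf=fit(fa[:,2],fa[:,0])
for n,k in zip("LRBF",(kl,kr,kb,kf)): print(n,np.degrees(k[0]).round(2),k[1].round(2))
cz=(kl[1]+kr[1])/2; cx=(kb[1]+kf[1])/2
sl=(kl[0]+kr[0])/2; x=cx; zc=cz+sl*cx
c=o["tcp_pos"]+T@np.array([x/1e3,0,zc/1e3]); yaw=np.degrees(np.arctan2(T[1,0]+sl*T[1,2],T[0,0]+sl*T[0,2])); print(c,yaw)
o=r.get_obs(); print(o["tcp_pos"],plan(o,(c[0],c[1],0.15),yaw), plan(o,(c[0],c[1],0.15),-36.1))
E
```

```text
L 0.35 -27.74
R 0.39 28.44
B -0.06 61.92
F -0.59 -58.44
[ 0.46408713 -0.13545808  0.16991293] -19.382621737602605
[0.45385463 0.23082261 0.14354781] (array([ 0.2242624 , -0.00608069, -0.28978834]), array([  0.08895992, -16.75418343,  -0.03923833])) (array([ 0.2242624 , -0.00608069, -0.28978834]), array([ 0.09338546, -0.03680917, -0.02579729]))
```

Emit:
jog_arm:
  motion:
    - [0.5, [0.0224, -0.001, -0.029], [0, 0, 0]]
    - [0.5, [0.0224, -0.001, -0.029], [0, 0, 0]]
    - [0.5, [0.0224, -0.001, -0.029], [0, 0, 0]]
    - [0.5, [0.0224, -0.001, -0.029], [0, 0, 0]]
    - [0.5, [0.0224, -0.001, -0.029], [0, 0, 0]]
    - [0.5, [0.0224, -0.001, -0.029], [0, 0, 0]]
    - [0.5, [0.0224, -0.001, -0.029], [0, 0, 0]]
    - [0.5, [0.0224, -0.001, -0.029], [0, 0, 0]]
    - [0.5, [0.0224, -0.001, -0.029], [0, 0, 0]]
    - [0.5, [0.0224, -0.001, -0.029], [0, 0, 0]]

```text
clock: 8.15
tcp_pos: [0.4631, -0.1364, 0.153]
orientation: [-1.514, 0.496, -0.491]
contact_force: [1.3, 0.5, -2.5]
grip_width: 0.0632
```

Emit:
jog_arm:
  motion:
    - [0.5, [0, 0, 0], [0, -4.2, 0]]
    - [0.5, [0, 0, 0], [0, -4.2, 0]]
    - [0.5, [0, 0, 0], [0, -4.2, 0]]
    - [0.5, [0, 0, 0], [0, -4.1, 0]]
    - [0.5, [0, 0, 0], [0, 0, 0]]
    - [0.5, [0, 0, 0], [0, 0, 0]]
    - [0.5, [0, 0, 0], [0, 0, 0]]

```text
clock: 8.73
tcp_pos: [0.464, -0.1346, 0.1536]
orientation: [-1.554, 0.269, -0.266]
contact_force: [-0.0, -0.7, -1.3]
grip_width: 0.0633
```

```bash
python3 - <<'E'
from meas import *
o,f,T,P,w=held("abv")
far_edge(o,f,T,w,-0.0125)
print(plan(o,(.4640,-.1354,0.12),-19.38))
E
```

```text
tool y hist [(np.float64(-17.0), 2420), (np.float64(-16.5), 6259), (np.float64(-16.0), 7420), (np.float64(-15.5), 4165), (np.float64(-14.0), 3081), (np.float64(-13.5), 3467)]
8.7333 [ 0.464  -0.1346  0.1536] [-0.  -0.7 -1.3] 0.06326314282096167
far edge x at centre -63.98 mm, slope 0.14 deg, z range -25.4..26.0, resid 0.12
(array([ 0.00035977,  0.03358261, -0.00076572]), array([-0.00687207, -0.15235879, -0.08784242]))
```

View pics/abv.png

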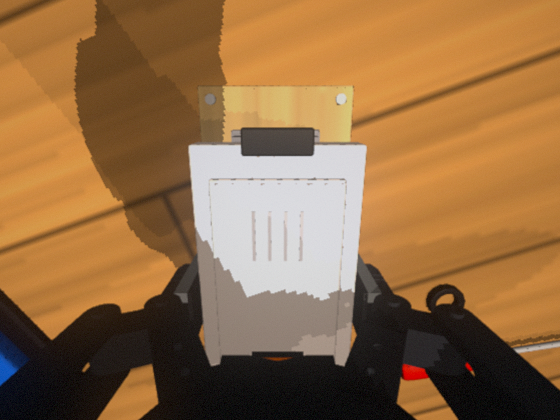

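The held cover hides the box, but the board's far edge and screws at (210,99) and (341,99) sit symmetrically. I'll make the sub-mm corrections while lowering to just above the box.

Emit:
jog_arm:
  motion:
    - [0.5, [0.0004, 0.012, -0.0008], [0, -0.15, 0]]
    - [0.5, [0, 0.015, 0], [0, 0, 0]]
    - [0.5, [0, 0.015, 0], [0, 0, 0]]
    - [0.5, [0, 0.01, 0], [0, 0, 0]]
    - [0.5, [0, 0, 0], [0, 0, 0]]
    - [0.5, [0, 0, 0], [0, 0, 0]]
    - [0.5, [0, 0, 0], [0, 0, 0]]

```text
clock: 9.37
tcp_pos: [0.465, -0.1355, 0.1026]
orientation: [-1.555, 0.263, -0.264]
contact_force: [-0.3, 0.1, -1.7]
grip_width: 0.0634
```

```bash
python3 - <<'E'
from meas import *
o=r.get_obs(); print(o["clock"],o["tcp_pos"],o["contact_force"],plan(o,(.4640,-.1354,0.0747),-19.38))
f=r.grab_frame("scene"); pickle.dump(f,open("sc1.pkl","wb"))
p=proj(f,o["tcp_pos"])[0]; print(p); u,v=map(int,p)
cv2.imwrite("pics/sc1.png",cv2.resize(f["image"][v-50:v+60,u-70:u+70,::-1],None,fx=5,fy=5,interpolation=cv2.INTER_CUBIC))
E
```

```text
9.3667 [ 0.46497568 -0.13553854  0.10262828] [-0.29873976  0.10469441 -1.67942143] (array([-0.00098347,  0.02792766, -0.00019557]), array([-0.00893364,  0.10932537,  0.03433173]))
[218.46431461 177.61241242]
```

View pics/sc1.png

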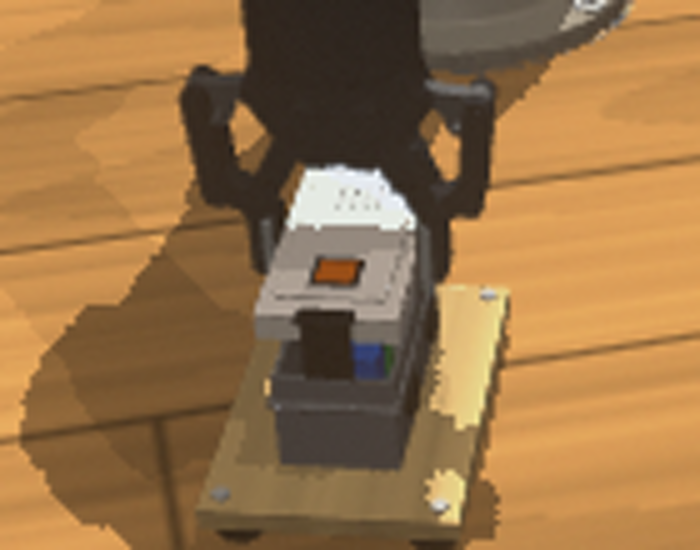

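The scene view confirms the cover is above the box with window and lamp at the same end. I'll correct 1 mm in x and lower in small steps.

Emit:
jog_arm:
  motion:
    - [0.5, [-0.001, 0.006, -0.0002], [0, 0.1, 0]]
    - [0.5, [0, 0.006, 0], [0, 0, 0]]
    - [0.5, [0, 0.004, 0], [0, 0, 0]]
    - [0.5, [0, 0, 0], [0, 0, 0]]
    - [0.5, [0, 0, 0], [0, 0, 0]]

```text
clock: 9.83
tcp_pos: [0.4633, -0.1354, 0.086]
orientation: [-1.554, 0.266, -0.265]
contact_force: [-0.0, 0.5, -0.8]
grip_width: 0.0631
```

```bash
python3 - <<'E'
from meas import *
o=r.get_obs(); print(o["clock"],o["tcp_pos"],o["contact_force"],plan(o,(.4640,-.1354,0.0747),-19.38))
E
```

```text
9.8333 [ 0.4632735  -0.13541634  0.08596527] [-0.01060026  0.51482542 -0.76447478] (array([0.00068844, 0.01126474, 0.00025683]), array([ 0.00246351,  0.01149532, -0.04314663]))
```

Emit:
jog_arm:
  motion:
    - [0.5, [0, 0.001, 0], [0, 0, 0]]
    - [0.5, [0, 0, 0], [0, 0, 0]]

```text
clock: 10.0
tcp_pos: [0.4636, -0.1355, 0.0853]
orientation: [-1.554, 0.265, -0.265]
contact_force: [0.1, 0.7, -1.4]
grip_width: 0.0635
```

Emit:
jog_arm:
  motion:
    - [0.5, [0, 0.001, 0], [0, 0, 0]]
    - [0.5, [0, 0, 0], [0, 0, 0]]

```text
clock: 10.17
tcp_pos: [0.4636, -0.1355, 0.0843]
orientation: [-1.555, 0.265, -0.265]
contact_force: [0.7, 0.5, -0.9]
grip_width: 0.063
```

Emit:
jog_arm:
  motion:
    - [0.5, [0, 0.001, 0], [0, 0, 0]]
    - [0.5, [0, 0, 0], [0, 0, 0]]

```text
clock: 10.33
tcp_pos: [0.4635, -0.1355, 0.0832]
orientation: [-1.554, 0.265, -0.265]
contact_force: [0.8, 0.8, -1.8]
grip_width: 0.0634
```

Emit:
jog_arm:
  motion:
    - [0.5, [0, 0.001, 0], [0, 0, 0]]
    - [0.5, [0, 0, 0], [0, 0, 0]]

```text
clock: 10.5
tcp_pos: [0.4635, -0.1355, 0.0822]
orientation: [-1.554, 0.265, -0.265]
contact_force: [-1.2, -0.2, -1.8]
grip_width: 0.0634
```

Emit:
jog_arm:
  motion:
    - [0.5, [0.0003, 0.001, 0], [0, 0, 0]]
    - [0.5, [0, 0.001, 0], [0, 0, 0]]
    - [0.5, [0, 0, 0], [0, 0, 0]]

```text
clock: 10.75
tcp_pos: [0.4637, -0.1356, 0.0801]
orientation: [-1.554, 0.266, -0.265]
contact_force: [-0.9, -0.4, -0.8]
grip_width: 0.0633
```

Emit:
jog_arm:
  motion:
    - [0.5, [0, 0.001, 0], [0, 0, 0]]
    - [0.5, [0, 0, 0], [0, 0, 0]]

```text
clock: 10.92
tcp_pos: [0.4637, -0.1356, 0.0791]
orientation: [-1.554, 0.266, -0.265]
contact_force: [-0.0, 0.8, -0.6]
grip_width: 0.0632
```

Emit:
jog_arm:
  motion:
    - [0.5, [0, 0.001, 0], [0, 0, 0]]
    - [0.5, [0, 0, 0], [0, 0, 0]]

```text
clock: 11.08
tcp_pos: [0.4637, -0.1356, 0.0782]
orientation: [-1.554, 0.266, -0.265]
contact_force: [-0.5, 0.3, -1.2]
grip_width: 0.0634
```

Emit:
jog_arm:
  motion:
    - [0.5, [0, 0.001, 0], [0, 0, 0]]
    - [0.5, [0, 0, 0], [0, 0, 0]]

```text
clock: 11.25
tcp_pos: [0.4637, -0.1355, 0.0772]
orientation: [-1.554, 0.266, -0.265]
contact_force: [0.2, 0.4, -0.6]
grip_width: 0.0632
```

Emit:
jog_arm:
  motion:
    - [0.5, [0, 0.001, 0], [0, 0, 0]]
    - [0.5, [0, 0, 0], [0, 0, 0]]

```text
clock: 11.42
tcp_pos: [0.4636, -0.1355, 0.0762]
orientation: [-1.554, 0.266, -0.265]
contact_force: [-0.5, 0.4, -0.9]
grip_width: 0.0633
```

Emit:
jog_arm:
  motion:
    - [0.5, [0, 0.001, 0], [0, 0, 0]]
    - [0.5, [0, 0, 0], [0, 0, 0]]

```text
clock: 11.58
tcp_pos: [0.4638, -0.1356, 0.0752]
orientation: [-1.554, 0.265, -0.265]
contact_force: [-0.7, -0.2, 0.3]
grip_width: 0.0636
```

Emit:
jog_arm:
  motion:
    - [0.5, [0, 0.001, 0], [0, 0, 0]]
    - [0.5, [0, 0, 0], [0, 0, 0]]

```text
clock: 11.75
tcp_pos: [0.4639, -0.1356, 0.0743]
orientation: [-1.554, 0.265, -0.266]
contact_force: [-0.8, -0.3, 1.4]
grip_width: 0.0634
```

Emit:
jog_arm:
  motion:
    - [0.5, [0, 0.001, 0], [0, 0, 0]]
    - [0.5, [0, 0, 0], [0, 0, 0]]

```text
clock: 11.92
tcp_pos: [0.4639, -0.1356, 0.0733]
orientation: [-1.555, 0.265, -0.266]
contact_force: [-0.5, 0.2, 2.2]
grip_width: 0.0637
```

Contact began at z≈0.0752, which matches barbs resting on the rim (expected 0.0747). I'll release, rise and check the seating.

Emit:
jog_arm:
  motion:
    - [1, [0, 0, 0], [0, 0, 0]]
    - [1, [0, 0, 0], [0, 0, 0]]
    - [1, [0, 0, 0], [0, 0, 0]]
    - [1, [0, 0, 0], [0, 0, 0]]
    - [1, [0, -0.01, 0], [0, 0, 0]]
    - [1, [0, -0.02, 0], [0, 0, 0]]
    - [1, [0, -0.035, 0], [0, 0, 0]]
    - [1, [0, -0.03, 0], [0, 0, 0]]
    - [1, [0, 0, 0], [0, 0, 0]]
    - [1, [0, 0, 0], [0, 0, 0]]

```text
clock: 12.75
tcp_pos: [0.4651, -0.1359, 0.1706]
orientation: [-1.555, 0.262, -0.269]
contact_force: [-0.8, 1.1, -0.5]
grip_width: 0.0853
```

```bash
cat > meas2.py <<'E'
from bench import r
from h import *
def cov(name,zp=0.0865):
    o=r.get_obs(); f=r.grab_frame("wrist"); pickle.dump((f,o),open(name+".pkl","wb")); cv2.imwrite(f"pics/{name}.png",f["image"][:,:,::-1])
    print(o["clock"],o["tcp_pos"],o["contact_force"].round(1))
    P=pts(f); z=P[...,2]; hsv=cv2.cvtColor(f["image"],cv2.COLOR_RGB2HSV)
    d=P[...,:2]-np.array([.4638,-.1355]); a=np.radians(-19.4); bx=d[...,0]*np.cos(a)+d[...,1]*np.sin(a); by=-d[...,0]*np.sin(a)+d[...,1]*np.cos(a)
    m=(hsv[...,1]<70)&(hsv[...,2]>70)&(z>0.065)&(abs(bx)<.075)&(abs(by)<.045)
    print("rect",rect_pose(f,m,zp)[:3])
    c=(abs(bx)<.048)&(abs(by)<.021)&(z>0.07)
    A=np.c_[bx[c],by[c],np.ones(c.sum())]; k=np.linalg.lstsq(A,z[c],rcond=None)[0]
    for _ in range(3):
        w=abs(A@k-z[c])<.002; k=np.linalg.lstsq(A[w],z[c][w],rcond=None)[0]
    print("top plane z %.4f tiltx %.2f deg tilty %.2f deg n %d"%(k[2],*np.degrees(k[:2]),w.sum()))
    og=(hsv[...,0]<20)&(hsv[...,1]>150)&(hsv[...,2]>100)&(z>0.07)&(abs(bx)<.06)&(abs(by)<.03)
    n,l,st,cc=cv2.connectedComponentsWithStats(og.astype(np.uint8))
    if n>1:
        i=1+np.argmax(st[1:,4]); q=ray(f,cc[i],zp+.0025)[0,:2]-[.4638,-.1355]; print("window bx,by mm",1e3*(q[0]*np.cos(a)+q[1]*np.sin(a)),1e3*(-q[0]*np.sin(a)+q[1]*np.cos(a)),st[i])
    bd=(bx>-.093)&(bx<-.075)&(abs(by)<.055); print("board z",np.nanmedian(z[bd]))
    return o,f
E
python3 - <<'E'
from meas2 import *
o,f=cov("seat")
s=r.grab_frame("scene"); u,v=map(int,proj(s,[.4638,-.1355,.06])[0])
cv2.imwrite("pics/seats.png",cv2.resize(s["image"][v-55:v+55,u-70:u+70,::-1],None,fx=5,fy=5,interpolation=cv2.INTER_CUBIC))
E
```

```text
12.75 [ 0.46507685 -0.13594075  0.17060791] [-0.8  1.1 -0.5]
rect ((461.3667297363281, -134.220703125), [63.833255767822266, 132.7521514892578], np.float32(-19.316122))
top plane z 0.0000 tiltx 0.00 deg tilty 0.00 deg n 0
window bx,by mm 35.495408360087964 0.21880784322305877 [266 254  24  22 487]
board z 0.026610660025375987
```

View pics/seat.png

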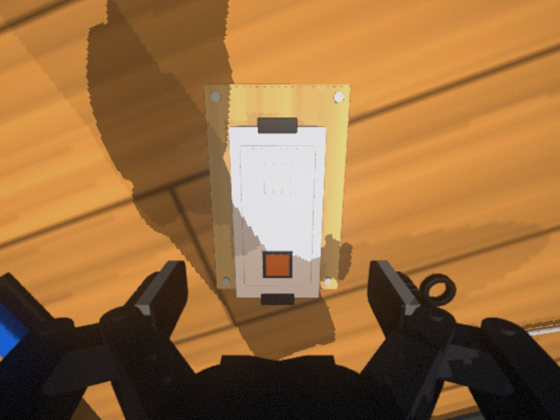

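View pics/seats.png

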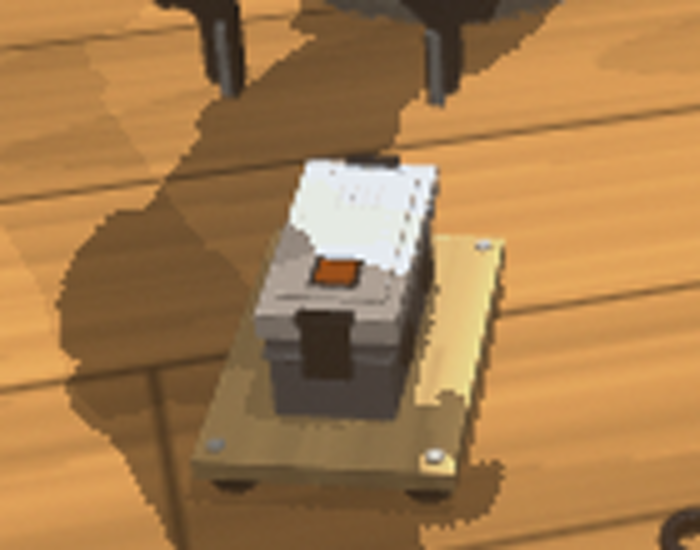

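Both views show the cover square on the box with clips straddling the ends. My plane fit failed on NaNs, so I'll redo it from the saved frame.

```bash
sed -i 's/c=(abs(bx)<.048)&(abs(by)<.021)&(z>0.07)/c=(abs(bx)<.048)\&(abs(by)<.021)\&(z>0.07)\&(z<0.11)/; s/    for _ in range(3):/    k=np.array([0,0,np.median(z[c])])\n    for _ in range(4):/; s/w=abs(A@k-z\[c\])<.002/w=abs(A@k-z[c])<.004/' meas2.py
sed -i 's/^def cov(name,zp=0.0865):/def cov(name,zp=0.0865,saved=False):/; s/^    o=r.get_obs(); f=r.grab.*/    if saved: f,o=load(name+".pkl")\n    else: o=r.get_obs(); f=r.grab_frame("wrist"); pickle.dump((f,o),open(name+".pkl","wb")); cv2.imwrite(f"pics\/{name}.png",f["image"][:,:,::-1])/' meas2.py
sed -i 's/(z>0.065)&(abs(bx)<.075)/(z>zp-.004)\&(z<.11)\&(abs(bx)<.066)/' meas2.py
python3 - <<'E'
from meas2 import *
cov("seat",0.0865,True)
E
```

```text
12.75 [ 0.46507685 -0.13594075  0.17060791] [-0.8  1.1 -0.5]
rect ((462.84478759765625, -134.73878479003906), [63.833255767822266, 129.61965942382812], np.float32(-19.316116))
top plane z 0.0903 tiltx 0.19 deg tilty -0.05 deg n 7711
window bx,by mm 35.495408360087964 0.21880784322305877 [266 254  24  22 487]
board z 0.026610660025375987
```

Level, with top at 0.0903 m, which is about 8 mm above home as expected for barbs on the rim. Now I'll shut the gripper and come down over the middle.

Emit:
jog_arm:
  motion:
    - [0, [0, 0.01, 0], [0, 0, 0]]
    - [0, [0, 0.01, 0], [0, 0, 0]]
    - [0, [0, 0, 0], [0, 0, 0]]
    - [0, [0, 0, 0], [0, 0, 0]]
    - [0, [0, 0, 0], [0, 0, 0]]
    - [0, [0, 0, 0], [0, 0, 0]]
    - [0, [0, 0, 0], [0, 0, 0]]
    - [0, [0, 0, 0], [0, 0, 0]]
    - [0, [0, 0, 0], [0, 0, 0]]
    - [0, [0, 0, 0], [0, 0, 0]]
  force: 40

```text
clock: 13.68
tcp_pos: [0.4639, -0.1356, 0.1485]
orientation: [-1.555, 0.265, -0.266]
contact_force: [-0.8, 0.7, 0.6]
grip_width: -0.0002
```

```bash
python3 - <<'E'
from meas2 import *
o,f=cov("shut",0.087)
print(o["grip_width"],plan(o,(.4638,-.1355,0.115),-19.38))
E
```

```text
13.6833 [ 0.46392751 -0.13563937  0.14848537] [-0.8  0.7  0.6]
rect ((455.8536682128906, -132.26211547851562), [63.720787048339844, 114.72964477539062], np.float32(-19.317211))
top plane z 0.0902 tiltx -0.08 deg tilty -0.11 deg n 6493
window bx,by mm 43.16768116768645 52.11271530634194 [351 293   6   1   6]
board z 0.02661087409815066
-0.00019615762359515156 (array([-1.80307231e-04,  3.34852897e-02,  9.10856179e-05]), array([0.00327707, 0.00301108, 0.02357276]))
```

View pics/shut.png

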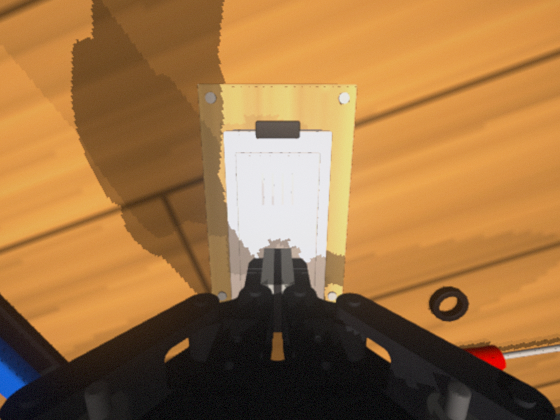

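The fingers are shut and over the cover's middle. Lowering to just above contact (expected at TCP z≈0.109).

Emit:
jog_arm:
  motion:
    - [0, [0, 0.015, 0], [0, 0, 0]]
    - [0, [0, 0.013, 0], [0, 0, 0]]
    - [0, [0, 0.008, 0], [0, 0, 0]]
    - [0, [0, 0, 0], [0, 0, 0]]
    - [0, [0, 0, 0], [0, 0, 0]]

```text
clock: 14.15
tcp_pos: [0.4637, -0.1354, 0.1122]
orientation: [-1.554, 0.266, -0.265]
contact_force: [-0.0, 0.6, 0.4]
grip_width: -0.0
```

Emit:
jog_arm:
  motion:
    - [0, [0, 0.001, 0], [0, 0, 0]]
    - [0, [0, 0.001, 0], [0, 0, 0]]
    - [0, [0, 0, 0], [0, 0, 0]]

```text
clock: 14.4
tcp_pos: [0.4641, -0.1357, 0.1107]
orientation: [-1.555, 0.265, -0.266]
contact_force: [-0.2, 0.7, -0.1]
grip_width: -0.0001
```

Emit:
jog_arm:
  motion:
    - [0, [0, 0.001, 0], [0, 0, 0]]
    - [0, [0, 0.001, 0], [0, 0, 0]]
    - [0, [0, 0, 0], [0, 0, 0]]

```text
clock: 14.65
tcp_pos: [0.4639, -0.1357, 0.1083]
orientation: [-1.555, 0.265, -0.266]
contact_force: [-0.9, -0.1, 0.3]
grip_width: -0.0001
```

Emit:
jog_arm:
  motion:
    - [0, [0, 0.001, 0], [0, 0, 0]]
    - [0, [0, 0.001, 0], [0, 0, 0]]
    - [0, [0, 0, 0], [0, 0, 0]]

```text
clock: 14.9
tcp_pos: [0.4642, -0.1357, 0.1065]
orientation: [-1.555, 0.265, -0.266]
contact_force: [1.3, 0.1, 4.5]
grip_width: 0.0001
```

Contact. I'll continue in 1 mm steps with a force reading at each.

Emit:
jog_arm:
  motion:
    - [0, [0, 0.001, 0], [0, 0, 0]]
    - [0, [0, 0, 0], [0, 0, 0]]

```text
clock: 15.07
tcp_pos: [0.4643, -0.1357, 0.1056]
orientation: [-1.555, 0.265, -0.266]
contact_force: [-0.2, 0.1, 4.9]
grip_width: -0.0001
```

Emit:
jog_arm:
  motion:
    - [0, [0, 0.001, 0], [0, 0, 0]]
    - [0, [0, 0, 0], [0, 0, 0]]

```text
clock: 15.23
tcp_pos: [0.4645, -0.1357, 0.1047]
orientation: [-1.555, 0.264, -0.266]
contact_force: [0.3, -1.2, 7.1]
grip_width: -0.0001
```

Emit:
jog_arm:
  motion:
    - [0, [0, 0.001, 0], [0, 0, 0]]
    - [0, [0, 0, 0], [0, 0, 0]]

```text
clock: 15.4
tcp_pos: [0.4648, -0.1357, 0.104]
orientation: [-1.555, 0.264, -0.267]
contact_force: [0.2, -0.2, 8.9]
grip_width: 0.0001
```

Emit:
jog_arm:
  motion:
    - [0, [0, 0.001, 0], [0, 0, 0]]
    - [0, [0, 0, 0], [0, 0, 0]]

```text
clock: 15.57
tcp_pos: [0.4651, -0.1358, 0.1032]
orientation: [-1.555, 0.263, -0.267]
contact_force: [-0.1, -0.7, 9.8]
grip_width: -0.0003
```

Emit:
jog_arm:
  motion:
    - [0, [-0.0005, 0.001, 0], [0, 0, 0]]
    - [0, [0, 0, 0], [0, 0, 0]]

```text
clock: 15.73
tcp_pos: [0.4649, -0.1357, 0.1024]
orientation: [-1.555, 0.263, -0.268]
contact_force: [-0.2, -0.5, 11.4]
grip_width: 0.0001
```

Emit:
jog_arm:
  motion:
    - [0, [-0.0005, 0.001, 0], [0, 0, 0]]
    - [0, [0, 0, 0], [0, 0, 0]]

```text
clock: 15.9
tcp_pos: [0.4639, -0.1353, 0.101]
orientation: [-1.555, 0.264, -0.267]
contact_force: [0.6, -0.4, 6.8]
grip_width: -0.0001
```

Emit:
jog_arm:
  motion:
    - [0, [-0.0002, 0.001, 0], [0, 0, 0]]
    - [0, [0, 0, 0], [0, 0, 0]]

```text
clock: 16.07
tcp_pos: [0.4633, -0.1352, 0.0996]
orientation: [-1.554, 0.264, -0.266]
contact_force: [1.8, -0.5, 2.2]
grip_width: 0.0005
```

Emit:
jog_arm:
  motion:
    - [0, [-0.0002, 0.001, 0], [0, 0, 0]]
    - [0, [0, 0, 0], [0, 0, 0]]

```text
clock: 16.23
tcp_pos: [0.4633, -0.1352, 0.0987]
orientation: [-1.554, 0.264, -0.267]
contact_force: [0.8, -0.3, 7.0]
grip_width: 0.0002
```

The force dropped from 11 to 2 N around z=0.100, which suggests a snap. I'll press a bit further to make sure it is home, staying well under 35 N.

Emit:
jog_arm:
  motion:
    - [0, [0, 0.001, 0], [0, 0, 0]]
    - [0, [0, 0, 0], [0, 0, 0]]

```text
clock: 16.4
tcp_pos: [0.4633, -0.1352, 0.0979]
orientation: [-1.555, 0.264, -0.267]
contact_force: [-0.7, 0.3, 9.1]
grip_width: -0.0002
```

Emit:
jog_arm:
  motion:
    - [0, [0, 0.001, 0], [0, 0, 0]]
    - [0, [0, 0, 0], [0, 0, 0]]

```text
clock: 16.57
tcp_pos: [0.4634, -0.1352, 0.0971]
orientation: [-1.555, 0.264, -0.267]
contact_force: [-1.3, 0.5, 13.0]
grip_width: 0.0001
```

Emit:
jog_arm:
  motion:
    - [0, [0, 0.001, 0], [0, 0, 0]]
    - [0, [0, 0, 0], [0, 0, 0]]

```text
clock: 16.73
tcp_pos: [0.4634, -0.1352, 0.0963]
orientation: [-1.555, 0.264, -0.267]
contact_force: [-2.1, 0.2, 14.8]
grip_width: 0.0
```

Emit:
jog_arm:
  motion:
    - [0, [0, 0.001, 0], [0, 0, 0]]
    - [0, [0, 0, 0], [0, 0, 0]]

```text
clock: 16.9
tcp_pos: [0.4634, -0.1352, 0.0955]
orientation: [-1.555, 0.264, -0.267]
contact_force: [-3.9, 0.4, 18.7]
grip_width: -0.0001
```

Emit:
jog_arm:
  motion:
    - [0, [0, 0.001, 0], [0, 0, 0]]
    - [0, [0, 0, 0], [0, 0, 0]]

```text
clock: 17.07
tcp_pos: [0.4634, -0.1352, 0.0948]
orientation: [-1.555, 0.264, -0.267]
contact_force: [-4.8, 0.9, 21.6]
grip_width: 0.0002
```

Emit:
jog_arm:
  motion:
    - [0, [0, -0.005, 0], [0, 0, 0]]
    - [0, [0, -0.005, 0], [0, 0, 0]]
    - [0, [0, -0.015, 0], [0, 0, 0]]
    - [0, [0, -0.03, 0], [0, 0, 0]]
    - [1, [0, -0.03, 0], [0, 0, 0]]
    - [1, [0, 0, 0], [0, 0, 0]]
    - [1, [0, 0, 0], [0, 0, 0]]
    - [1, [0, 0, 0], [0, 0, 0]]
    - [1, [0, 0, 0], [0, 0, 0]]
    - [1, [0, 0, 0], [0, 0, 0]]

```text
clock: 17.9
tcp_pos: [0.4616, -0.135, 0.1771]
orientation: [-1.554, 0.267, -0.263]
contact_force: [0.2, -0.1, 1.2]
grip_width: 0.0724
```

```bash
python3 - <<'E'
from meas2 import *
o,f=cov("home",0.079)
s=r.grab_frame("scene"); pickle.dump(s,open("sc2.pkl","wb")); u,v=map(int,proj(s,[.4638,-.1355,.06])[0])
cv2.imwrite("pics/homes.png",cv2.resize(s["image"][v-55:v+55,u-70:u+70,::-1],None,fx=5,fy=5,interpolation=cv2.INTER_CUBIC))
E
```

```text
17.9 [ 0.46157353 -0.13498547  0.17707673] [ 0.2 -0.1  1.2]
rect ((462.54278564453125, -134.2347412109375), [63.76008605957031, 128.27919006347656], np.float32(-19.282814))
top plane z 0.0822 tiltx 0.29 deg tilty -0.03 deg n 6734
window bx,by mm 34.111612576238905 0.5111387543427475 [267 250  23  21 461]
board z 0.026591642419547645
```

View pics/home.png

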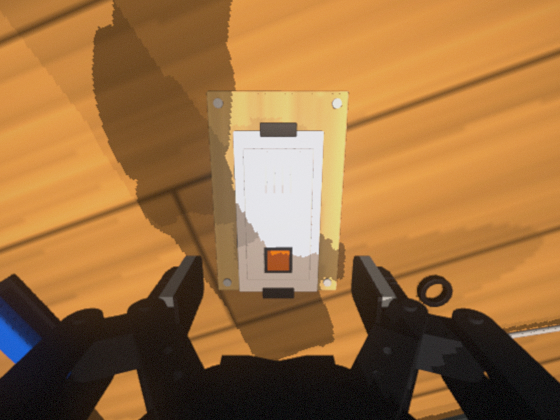

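View pics/homes.png

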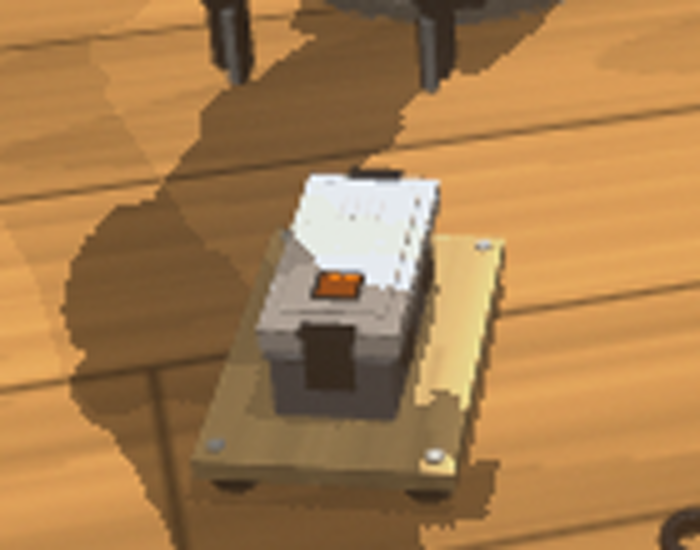

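```bash
python3 - <<'E'
from h import *
for n,zp,(cx,cy,yaw) in (("wcov",.032,(.4551,.2319,-36.1)),("seat",.0872,(.4638,-.1355,-19.38)),("home",.0797,(.4638,-.1355,-19.38))):
    f,o=load(n+".pkl"); P=pts(f); hsv=cv2.cvtColor(f["image"],cv2.COLOR_RGB2HSV); a=np.radians(yaw)
    v0,u0=np.mgrid[:420,:560]; W=ray(f,np.c_[u0.ravel(),v0.ravel()].astype(float),zp)[:,:2]-[cx,cy]
    bx=(W[:,0]*np.cos(a)+W[:,1]*np.sin(a)).reshape(420,560)*1e3; by=(-W[:,0]*np.sin(a)+W[:,1]*np.cos(a)).reshape(420,560)*1e3
    dark=(hsv[...,2]<75); wh=(hsv[...,1]<70)&(hsv[...,2]>90)
    for sg in (1,-1):
        m=dark&(abs(by)<8)&(bx*sg>56)&(bx*sg<80)
        w=wh&(abs(by)>16)&(abs(by)<28)&(bx*sg>40)&(bx*sg<70)
        # per column extents
        ex=[(bx[:,u][m[:,u]]*sg) for u in range(560) if m[:,u].sum()>3]
        e=[(bx[:,u][w[:,u]]*sg).max() for u in range(560) if w[:,u].sum()>3]
        print(n,"end",sg,"clip bx %.1f..%.1f"%(np.median([x.min() for x in ex]),np.median([x.max() for x in ex])),"plate edge %.1f"%np.median(e), "z clip",np.nanpercentile(P[...,2][m],[5,50]).round(4))
    z=P[...,2]; bxd=((P[...,0]-cx)*np.cos(a)+(P[...,1]-cy)*np.sin(a))*1e3; byd=(-(P[...,0]-cx)*np.sin(a)+(P[...,1]-cy)*np.cos(a))*1e3
    for lo,hi in ((-50,-40),(-40,-20),(-20,0),(0,20),(43,51)):
        s=(bxd>lo)&(bxd<hi)&(abs(byd)<20)&(abs(z-zp)<.01); print("  top z at bx",lo,hi,np.median(z[s]).round(4),end="")
    print()
E
```

```text
wcov end 1 clip bx 61.5..70.8 plate edge 63.4 z clip [0.0329 0.034 ]
wcov end -1 clip bx nan..nan plate edge 63.5 z clip [0.0334 0.034 ]
  top z at bx -50 -40 0.0354  top z at bx -40 -20 0.0354  top z at bx -20 0 0.0353  top z at bx 0 20 0.0353  top z at bx 43 51 0.0355
seat end 1 clip bx 61.4..70.4 plate edge 63.2 z clip [0.0875 0.0887]
seat end -1 clip bx nan..nan plate edge 64.1 z clip nan
  top z at bx -50 -40 0.0902  top z at bx -40 -20 0.0902  top z at bx -20 0 0.0901  top z at bx 0 20 0.0901  top z at bx 43 51 0.0902
home end 1 clip bx 61.2..68.6 plate edge 62.1 z clip [0.0798 0.0807]
home end -1 clip bx nan..nan plate edge 64.4 z clip nan
  top z at bx -50 -40 0.0821  top z at bx -40 -20 0.0821  top z at bx -20 0 0.082  top z at bx 0 20 0.0821  top z at bx 43 51 0.0821
  return _methods._mean(a, axis=axis, dtype=dtype,
  ret = ret.dtype.type(ret / rcount)
  return np.nanmean(a, axis, out=out, keepdims=keepdims)
```

```bash
python3 - <<'E'
from h import *
a=[]
for n in ("wcov","seat","home"):
    f,o=load(n+".pkl"); a.append(cv2.resize(f["image"][105:315,215:345,::-1],(260,420),interpolation=cv2.INTER_CUBIC))
cv2.imwrite("pics/cmp.png",np.hstack(a))
E
```

```text
(no output)
```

View pics/cmp.png

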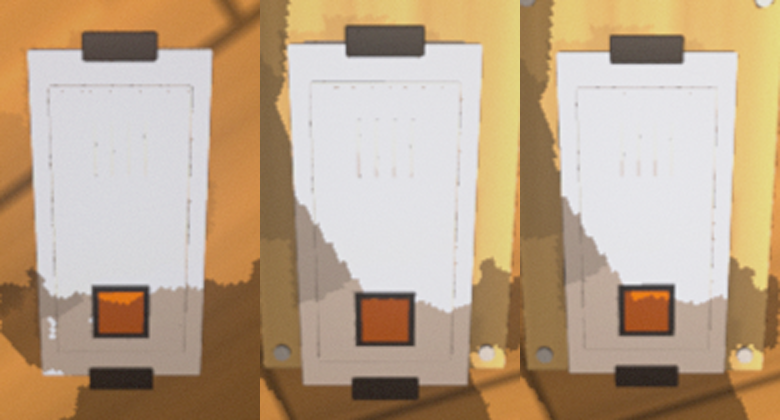

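The final comparison shows both clip arms looking as they do at rest. The cover's top reads 0.0820–0.0821 m at both ends, against 0.082 expected for home. The gripper is clear, so I'm handing in.

```bash
python3 - <<'E'
from bench import r
o=r.get_obs(); print(o["clock"],o["tcp_pos"],o["contact_force"].round(1)); print(r.hand_in())
E
```

```text
18.0 [ 0.46191607 -0.13496429  0.17737875] [-0.1 -0.5  0.8]
the job is handed in; nothing more can be done
None
```

The cover is on the box, home and level, with its orange window over the lamp. I handed the job in at 18.0 s of the 64 s allowed, with the open gripper clear above the box.

**What I did:** I gripped the cover across its width, set it on the box until its barbs rested on the rim, and let go. I then pressed its middle with shut fingertips in 1 mm steps. The force rose to 11.4 N, dropped to about 2 N as the clips snapped, and I then pressed on to 21.6 N, the highest reading (limit 35 N).

**Last checks:**
- **Height:** the cover's top came down 8.1 mm, from 0.0902 to 0.0821 m. About 0.082 m was expected for fully home, and both ends read the same within 0.1 mm.
- **Clips:** in the wrist picture both arms look as they did at rest before the job. The clip angles cannot be read directly, so this is judged from the picture, the level top and the force drop. My numeric check of the clip at the end away from the window found no pixels, so that arm was judged by eye only.
- **Alignment:** the window sits at x = 34.1 mm and y = 0.5 mm in the box's frame, against 34 and 0. The angle is within about 0.1°.
- **Disagreement:** one plane fit gave a 0.29° tilt. The direct height readings did not show it, so I took it as noise.
- **Bystanders:** none were in the arm's path or touched as far as I saw. I did not re-measure their positions at the end.

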